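Try the new latch lock of a cupboard door

TASK

The cupboard door on its bearers has a new spring latch that needs trying. Take the key with the big round bow out of the key block, push it fully home into the lock cylinder (the pins are sticky, so push firmly and wiggle it a little), turn it about a quarter turn clockwise until the latch bolt is drawn in flush with the door's edge, and finish still gripping the key with the bolt held in, because the spring throws it out again when the key is let go. Leave the two keys with square bows where they stand in the block.

Things in the scene. Friction and masses are not known exactly. Their poses are not given: they have to be found in the camera images.
- door: Dark wooden cupboard door, 180 x 240 x 22 mm, fixed: lies flat on two 32 mm bearers, upper face 54 mm above the bench. Origin: its centre, at bench height; x across it (180 mm) from the lock edge (-x) to the hinged edge (+x), y along it. The lock cylinder stands upright in it at x = -50 mm, y = 0: steel rose 46 mm wide, then a rim of 31 mm diameter round a brass plug of 22 mm.
- keyway (a point): Centre of the plug's face, on its turning axis, 60 mm above the bench. Turns with the plug: z up, x along the keyway's width, y across. Keyway: vertical slot 13.6 (x) by 5.4 mm (y), 29 mm deep, mouth bevelled to 17.6 x 9.4 mm; runs along the door's y at the start. Two sticky sprung pins 7 and 17 mm down resist the blade with up to about 10 N, and resist turning until it is nearly home.
- lock_plug (a joint): Angle of the plug in rad: 0 = at rest, grows clockwise seen from above, stop at 1.6. A spring turns it back to 0 (0.03 N m at rest, 0.07 N m at 1.5, and 0.015 N m of friction). The blade has play in the keyway, so the plug lags 0 to 0.2 rad behind the key.
- latch_bolt (a joint): Brass latch bolt, 22 mm wide, under the door's lock edge (-x side of the door), driven by the plug: 0 = thrown, standing 12 mm out of the edge; grows by 8.5 mm per rad of the plug as the bolt is drawn in; 0.012 m = flush.
- key_block: Wooden block 160 x 38 x 36 mm with three slots in a row along its x, 50 mm apart, in which the keys stand upright, bows up. Fixed. Origin: centre of its underside. It may stand at either side of the door.
- round_key: The key to use: black round bow, a disc 36 mm across, 9 mm thick, centre at z = 21 mm, top at 39 mm; shoulder 22 x 9 x 6 mm; steel blade 12 x 4 mm, 28 mm long, tapering over the last 9 mm. Origin: centre of the shoulder's underside, 36 mm above the bench in the block, 60 mm when home in the lock; x along width, y across thickness, z up to the bow. Fits either way round. In any of the slots. 45 g.
- square_key_a: Key of another lock: black square bow 24 x 24 x 9 mm on the same shoulder, its top 30 mm above the origin; blade 16 mm wide, too wide for this lock. Same origin and axes. To be left where it stands.
- square_key_b: The same as square_key_a. To be left where it stands.
There are look-alikes about, which are no part of the job. What is shaped like the round_key but orange is not meant.

How it is judged:
By the outcome, as a careful person would: the job done as asked, in the order asked, and still so for the second after the job is handed in, while the arm keeps its last pose, push and grip.
It also fails if it takes over 45 s, if anything falls off the work surface, if the arm or the gripper's body presses on something with over 40 N, if the wrist force passes 120 N, or if a joint passes its speed limit or range.

ROBOT

A 7-joint arm with a two-finger parallel gripper is mounted at the origin on a cart in front of the work surface, level with it; the furniture and walls round the work are solid. World frame = base frame: x ahead of the robot, y to its left, z up, the work surface at z = 0. Lengths are in m, angles in rad, forces in N, time in s.
With the tool pointing down it reaches from about 0.425 to 0.925 m from the base axis. Payload 6.8 kg.
Tool frame: the origin (TCP) lies at the very end of the fingers, on their centre line; the grasp point (between the pads) lies 19 mm behind it; z points along the fingers, y is the direction in which the jaws open and shut (so a half turn about z gives the same grasp; the last joint's range is limited). The gripper opens to 85 mm and grips with 20 to 120 N. Pads are 22 mm wide; open, the fingers measure 114 mm over their backs; the gripper's body (76 mm by 85 mm) begins 54 mm behind the grasp point. The pads swing forward as they close: fully open they stand 13 mm farther back than shut.
Start: joints at [-1.381, 0.477, 0.022, 1.555, -0.011, 1.109, -0.083], TCP at [0.198, 0.645, 0.231] pointing down, gripper open.
Joint ranges: [-2.96, 2.96], [-0.34, 2.1], [-1.41, 1.46], [0.24, 2.44], [-1.37, 4.51], [0.17, 1.92], [-2.96, 2.96]. Speed limits (rad/s): [2.39, 2.39, 3.14, 3.14, 3.14, 3.14, 3.14].

INTERFACE

Orientations are given as a unit quaternion [w, x, y, z].
In Python, from station import bot gives the robot as it stands.
- The arm moves only by the tool move_arm, never from a script. Its argument "commands" is text: rows parted by semicolons, each of 7 numbers parted by spaces: the opening, from 0 (shut) to 1 (fully open), then the shift along the tool's x, y, z in cm, then the turn, a rotation vector about the tool's x, y, z in degrees. In form: gripper tx ty tz rx ry rz; .... A call has 1 to 12 rows; each row shifts and turns the commanded pose from where the row before left it, along the tool's axes as they then stand; what a row does not reach is not made up. A row lasts 1/12 s, in which the tool goes at most 41.7 mm and 7.16 degrees, less where a joint would pass 70% of its speed; a pose out of reach is approached as far as the arm can. A call with a gripper value outside its range is refused whole. The fingers move at their own pace and stop on an object; "force" is the grip in N (left out, the last holds). Time passes only in rows, so rows that do not move let the fingers close. It gives the time, the measured TCP pose, the force and the opening at its end, in the units of the state.
- bot.get_obs(): the state, without advancing time (a new reading comes with each control period).
- bot.read_camera(name): name is "scene" or "top"; returns a dict with "img" (480x640x3 uint8, red, green, blue), "K" (3x3 intrinsics, pixels), "rvec" (rotation vector, rad) and "tvec" (3), from world to camera coordinates, as OpenCV has them. Camera axes: x right, y down, z forward; pixel columns grow to the right and rows downward; lengths in m; the calibration is good to about 2 mm. A picture is of the moment at which its call begins. There is no depth.
- bot.hand_in(): hands the job in, once; it reports no verdict.
The state is a dict: "t": time; "q": joint angles; "joint_vel": joint speeds; "joint_torque": joint torques, N m; "eef_pos": TCP position; "tool_rot": TCP orientation; "contact_force": force on the tool from outside, world axes, zero at the start; "torque": the same for the moment, N m; "gripper_width": opening from 0.0 (shut) to 1.0 (fully open).
Only numpy, scipy, OpenCV 4.12 (cv2) and the standard library are available. Lean on these libraries where they do the work, as an engineer would, in place of code of your own. Each camera call takes 0.05 s, during which the arm holds its last target. There are 200 camera calls.

## Working session

There is one attempt and no reset: what is moved stays moved. The work goes in short steps, Python scripts to look and compute and a tool call to move; the robot and the scene stay as the last step left them, time stands still between calls to the robot, and variables do not carry over. Pictures are saved under pics/ and viewed, about 8 in all and at most 12, crops included, and the job is handed in when it is done.

Besides the shell and the picture viewer there is one more tool, called as a command line: name --argument value ..., lists and objects as JSON in quotes. move_arm: Moves the arm, as the interface text tells. Its arguments: {"type":"object","properties":{"commands":{"type":"string"},"force":{"type":"number"}},"required":["commands"]}

```bash
mkdir -p pics; python3 - <<'E'
from station import bot
import cv2,numpy as np
o=bot.get_obs()
for k in ("t","eef_pos","tool_rot","gripper_width","contact_force"): print(k,o[k])
for n in ("scene","top"):
    c=bot.read_camera(n); cv2.imwrite(f"pics/{n}0.png",c["img"][:,:,::-1]); R=cv2.Rodrigues(np.array(c["rvec"]))[0]
    print(n,c["K"],"cam",-R.T@np.array(c["tvec"]).ravel(), R[2])
E
```

```text
t 0.0
eef_pos [0.19789658 0.64471107 0.23032369]
tool_rot [-5.93487998e-05  1.48330412e-01  9.88937442e-01 -9.06399552e-04]
gripper_width 1.0010483065983855
contact_force [ 0.60472669  0.17733272 -0.14440424]
scene [[481.20029174   0.         327.57236567]
 [  0.         481.20029174 243.28712711]
 [  0.           0.           1.        ]] cam [0.02935207 0.58873244 0.49448656] [ 0.53252979 -0.71197291 -0.45771891]
top [[592.87291104   0.         315.24771201]
 [  0.         592.87291104 241.00701555]
 [  0.           0.           1.        ]] cam [ 0.25139832 -0.07345835  1.45990559] [ 0.19847074  0.01651025 -0.97996774]
```

View pics/scene0.png

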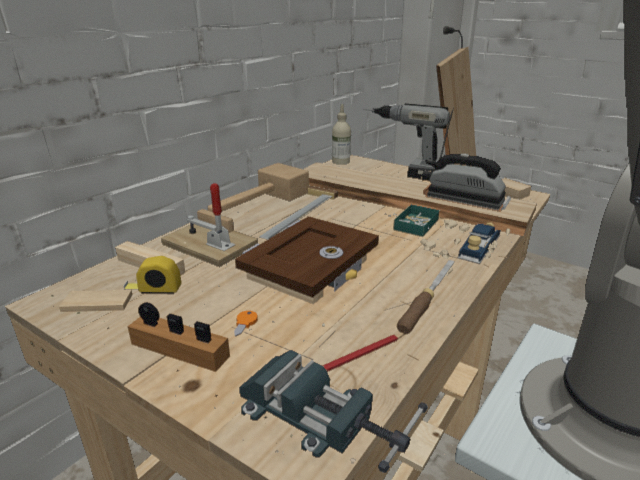

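View pics/top0.png

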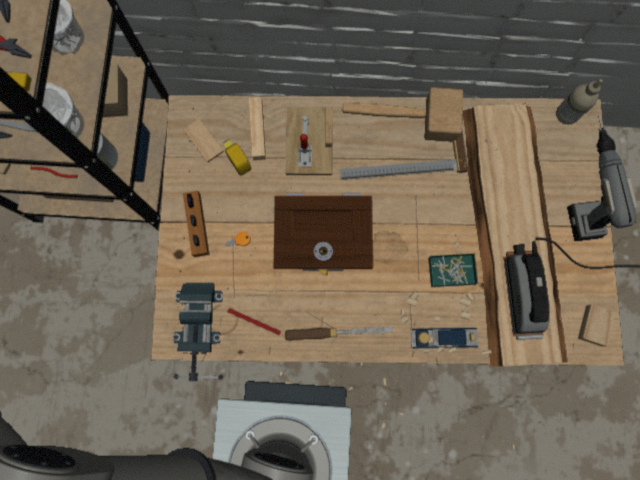

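The scene view shows the key block at (178,342), with the round black key at (149,313) and the square keys at (176,323) and (202,331). The orange look-alike lies flat at (245,320). The lock is at (331,253), and the bolt at (350,273) points towards the robot. In the top view the block is at (195,223) and the rose at (323,251).

Could be mistaken for the target: the orange key (wrong colour) and the two square keys (wrong bow shape). I choose the black one at scene (149,313) and will check it in a close crop.

```bash
cat > h.py <<'E'
from station import bot
import cv2,numpy as np
class Cam:
    def __init__(s,n):
        c=bot.read_camera(n); s.img=c["img"]; s.K=np.array(c["K"]); s.rv=np.array(c["rvec"],float).ravel(); s.t=np.array(c["tvec"],float).ravel()
        s.R=cv2.Rodrigues(s.rv)[0]; s.c=-s.R.T@s.t
    def ray(s,uv): return s.R.T@np.linalg.solve(s.K,[uv[0],uv[1],1.])
    def at(s,uv,z): d=s.ray(uv); return s.c+d*(z-s.c[2])/d[2]
    def px(s,p): return cv2.projectPoints(np.array(p,float).reshape(-1,3),s.rv,s.t,s.K,None)[0].reshape(-1,2)
def tri(a,ua,b,ub):
    da,db=a.ray(ua),b.ray(ub); x=np.linalg.lstsq(np.c_[da,-db],b.c-a.c,rcond=None)[0]
    p,q=a.c+da*x[0],b.c+db*x[1]; return (p+q)/2,np.linalg.norm(p-q)
E
python3 - <<'E'
from h import *
T=Cam("top");S=Cam("scene")
def blobs(img,lo,hi,box,amin):
    x0,y0,x1,y1=box; m=cv2.inRange(cv2.cvtColor(img,cv2.COLOR_RGB2HSV),lo,hi)[y0:y1,x0:x1]
    out=[]
    for c in cv2.findContours(m,cv2.RETR_EXTERNAL,cv2.CHAIN_APPROX_NONE)[0]:
        if cv2.contourArea(c)>amin: 
            c=c+[x0,y0]; M=cv2.moments(c); out.append((c,np.array([M['m10'],M['m01']])/M['m00']))
    return out
for n,I,b in (("top",T.img,(175,180,220,265)),("scene",S.img,(120,290,235,375))):
    for c,m in blobs(I,(0,0,0),(180,255,55),b,8): print(n,"black",m.round(1),cv2.boundingRect(c),cv2.contourArea(c))
a=cv2.resize(T.img[185:262,170:260],None,fx=4.4,fy=4.4,interpolation=cv2.INTER_CUBIC)
b=cv2.resize(S.img[295:370,120:240],None,fx=3.3,fy=3.3,interpolation=cv2.INTER_CUBIC)
d=cv2.resize(T.img[185:280,265:380],None,fx=3.3,fy=2.6*1.27,interpolation=cv2.INTER_CUBIC)
e=cv2.resize(S.img[235:295,310:370],None,fx=4.5,fy=4.5,interpolation=cv2.INTER_CUBIC)
W=np.zeros((600,800,3),np.uint8)
for im,x,y in((a,0,0),(b,400,0),(d,0,340),(e,400,250)):
    h=min(im.shape[0],600-y);w=min(im.shape[1],800-x,); W[y:y+h,x:x+w]=im[:h,:w]
cv2.imwrite("pics/crop1.png",W[:,:,::-1])
E
```

```text
top black [195.9 240.4] (193, 236, 6, 10) 31.0
top black [193.  220.5] (191, 216, 5, 10) 30.0
top black [189.7 200.4] (187, 194, 7, 14) 48.5
scene black [202.4 331.7] (195, 322, 16, 20) 224.5
scene black [175.  323.5] (167, 314, 17, 20) 210.0
scene black [148.7 313.7] (139, 303, 20, 23) 306.5
```

View pics/crop1.png

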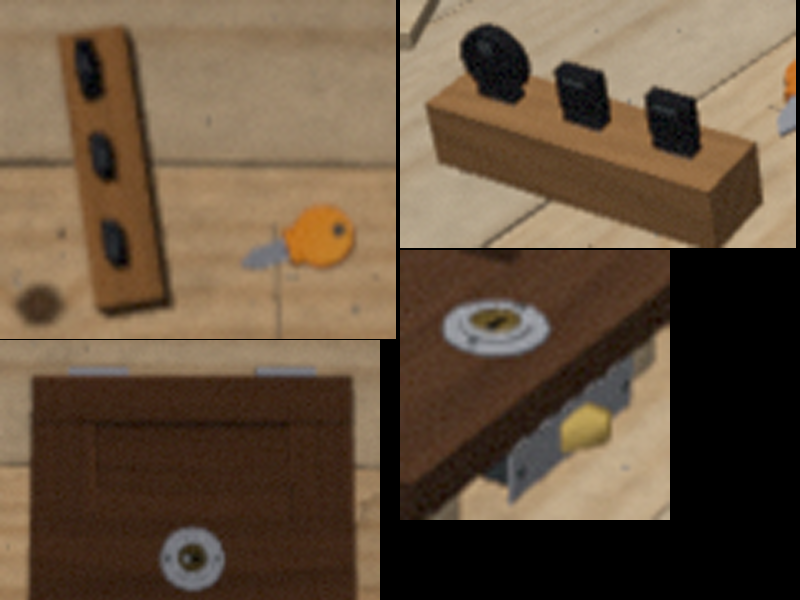

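The crop confirms the choice: a black round bow at one end of the block (scene ~(149,313), top ~(190,200)). The orange key is a different one lying on the bench. The rose is at top ~(323,251), with the bolt standing out of the edge facing the robot.

```bash
python3 - <<'E'
from h import *
np.set_printoptions(precision=4,suppress=True)
T=Cam("top");S=Cam("scene")
K={"round":((189.7,200.4),(148.7,313.7),.057),"sqm":((193,220.5),(175,323.5),.052),"sqe":((195.9,240.4),(202.4,331.7),.052)}
for k,(u,v,z) in K.items(): print(k,"tri",*tri(T,u,S,v),"top@z",T.at(u,z),"scene@z",S.at(v,z))
P={k:tri(T,u,S,v)[0] for k,(u,v,z) in K.items()}
d=P["round"]-P["sqe"]; print("row",np.hypot(*d[:2]),np.degrees(np.arctan2(d[1],d[0])))
# door outline (top), rose
h=cv2.cvtColor(T.img,cv2.COLOR_RGB2HSV)
def big(m): return max(cv2.findContours(m,cv2.RETR_EXTERNAL,cv2.CHAIN_APPROX_NONE)[0],key=cv2.contourArea)
m=np.zeros((480,640),np.uint8); m[190:275,265:380]=(T.img[190:275,265:380].sum(2)<190)*255
m=cv2.morphologyEx(m,cv2.MORPH_CLOSE,np.ones((7,7)))
c=big(m); r=cv2.minAreaRect(c); B=np.array([T.at(p,.054) for p in cv2.boxPoints(r)])
print("door",r,B[:,:2],np.linalg.norm(np.diff(B,axis=0),axis=1))
m=np.zeros((480,640),np.uint8); m[238:266,308:338]=(T.img[238:266,308:338].min(2)>95)*255
c=big(cv2.morphologyEx(m,cv2.MORPH_CLOSE,np.ones((9,9)))); (u,a,g)=cv2.fitEllipse(c); print("rose",u,a,T.at(u,.057))
m=np.zeros((480,640),np.uint8); m[238:270,310:355]=(S.img[238:270,310:355].min(2)>95)*255
c=big(cv2.morphologyEx(m,cv2.MORPH_CLOSE,np.ones((9,9)))); (v,a,g)=cv2.fitEllipse(c); print("roseS",v,a,S.at(v,.057),"tri",*tri(T,u,S,v))
# block
m=np.zeros((480,640),np.uint8); s=h[185:262,175:215].astype(int); m[185:262,175:215]=((s[...,1]>110)&(s[...,2]>60)&(s[...,2]<190))*255
m=cv2.morphologyEx(m,cv2.MORPH_CLOSE,np.ones((9,9))); c=big(m); r=cv2.minAreaRect(c); B=np.array([T.at(p,.036) for p in cv2.boxPoints(r)])
print("block",r,B[:,:2],B.mean(0),np.linalg.norm(np.diff(B,axis=0),axis=1))
l=np.diff(B,axis=0); l=l[np.argmax(np.linalg.norm(l,axis=1))]; print("ang",np.degrees(np.arctan2(l[1],l[0])))
E
```

```text
round tri [0.6174 0.2643 0.0546] 0.00038627070674766693 top@z [0.617  0.2638 0.057 ] scene@z [0.6141 0.2659 0.057 ]
sqm tri [0.5688 0.2521 0.0507] 0.0006598497378688985 top@z [0.5682 0.2515 0.052 ] scene@z [0.5675 0.2532 0.052 ]
sqe tri [0.52   0.2399 0.0506] 0.0010827785619190826 top@z [0.5193 0.2392 0.052 ] scene@z [0.519  0.2413 0.052 ]
row 0.100429754468545 14.01932735024492
door ((322.9999694824219, 232.5), (97.99998474121094, 72.99998474121094), 0.0) [[ 0.4614  0.0444]
 [ 0.6422  0.0588]
 [ 0.6577 -0.1815]
 [ 0.4766 -0.1899]] [0.1814 0.2408 0.1813]
rose (322.91009521484375, 250.79295349121094) (16.776308059692383, 17.63910484313965) [ 0.5127 -0.0698  0.057 ]
roseS (330.8851623535156, 251.7081756591797) (11.28474235534668, 22.645952224731445) [ 0.512  -0.0674  0.057 ] tri [ 0.5133 -0.0696  0.0556] 0.0006394173388177978
block ((196.47647094726562, 225.8058624267578), (38.80842971801758, 69.48703002929688), 4.39870548248291) [[0.473  0.2901]
 [0.6484 0.2966]
 [0.647  0.1993]
 [0.4718 0.1952]] [0.5601 0.2453 0.036 ] [0.1755 0.0972 0.1752]
ang 2.1093021915215453
```

Measurements agree: tri height 55–57 mm, row length 100.4 mm against 100, and door 181 × 241 mm against 180 × 240. The key is at (0.617, 0.264) with the row at 14°. The lock is at (0.513, -0.070), with the door at about 4°.

Plan for tool y: 104° at the grasp, 4° at insertion, then clockwise to about -88°. Next I move above the key.

move_arm --commands "0.5 -2.85 -1.34 0 0 0 0;0.5 -2.85 -1.34 0 0 0 0;0.5 -2.85 -1.34 0 0 0 0;0.5 -2.85 -1.34 0 0 0 0;0.5 -2.85 -1.34 0 0 0 0;0.5 -2.85 -1.34 0 0 0 0;0.5 -2.85 -1.34 0 0 0 0;0.5 -2.85 -1.34 0 0 0 0;0.5 -2.85 -1.34 0 0 0 0;0.5 -2.85 -1.34 0 0 0 0;0.5 -2.85 -1.34 0 0 0 0;0.5 -2.85 -1.34 0 0 0 0"

```text
t: 1.3
eef_pos: [0.4788, 0.3901, 0.2314]
tool_rot: [0.0, 0.148, 0.989, 0.0]
contact_force: [0.7, -0.4, 0.3]
gripper_width: 0.503
```

```bash
cat > s.py <<'E'
import sys
from h import *
from scipy.spatial.transform import Rotation as Ro
np.set_printoptions(precision=4,suppress=True)
def st(goal=None,yaw=None):
    o=bot.get_obs(); w,x,y,z=o["tool_rot"]; R=Ro.from_quat([x,y,z,w]).as_matrix(); p=np.array(o["eef_pos"])
    ya=np.degrees(np.arctan2(R[1,1],R[0,1])); print("t %.2f"%o["t"],"p",p,"yaw_y %.2f"%ya,"z",R[:,2],"F",np.array(o["contact_force"]),"M",np.array(o["torque"]),"g %.3f"%o["gripper_width"],"q",np.array(o["q"]))
    if goal is not None: print("tool shift cm",100*R.T@(np.array(goal)-p), "rz", None if yaw is None else (ya-yaw+180)%360-180)
if __name__=="__main__":
    a=[float(v) for v in sys.argv[1:]]; st(a[:3] or None,a[3] if len(a)>3 else None)
E
python3 s.py 0.617 0.264 0.14 104
```

```text
t 1.30 p [0.4788 0.3901 0.2314] yaw_y 72.94 z [ 0.0001  0.0002 -1.    ] F [ 0.6885 -0.4467  0.28  ] M [ 0.0622 -0.0134 -0.015 ] g 0.503 q [-0.8817  0.3827  0.1276  1.7066 -0.0547  1.0556  0.5367]
tool shift cm [-16.9092  -7.9994   9.1416] rz -31.060095905014634
```

move_arm --commands "0.4 -2.42 -1.14 0 0 0 0;0.4 -2.42 -1.14 0 0 0 0;0.4 -2.42 -1.14 0 0 0 0;0.4 -2.42 -1.14 0 0 0 0;0.4 -2.42 -1.14 0 0 0 0;0.4 -2.42 -1.14 0 0 0 0;0.4 -2.42 -1.14 0 0 0 0;0.4 0 0 1.5 0 0 -6.2;0.4 0 0 1.5 0 0 -6.2;0.4 0 0 1.5 0 0 -6.2;0.4 0 0 1.5 0 0 -6.2;0.4 0 0 1.5 0 0 -6.2"

```text
t: 2.3
eef_pos: [0.6163, 0.2652, 0.1555]
tool_rot: [-0.0, -0.124, 0.992, 0.0]
contact_force: [0.5, -1.0, 1.0]
gripper_width: 0.399
```

```bash
python3 - <<'E'
from s import *
S=Cam("scene");T=Cam("top")
st([.617,.264,.041],104)
a=S.img[200:370,80:260]; b=T.img[150:262,140:260]
W=np.hstack([cv2.resize(a,(480,453),interpolation=cv2.INTER_CUBIC),cv2.resize(b,(320,299),interpolation=cv2.INTER_CUBIC) if 0 else np.pad(cv2.resize(b,(320,299)),((0,154),(0,0),(0,0)))])
cv2.imwrite("pics/ab.png",W[:,:,::-1])
E
```

```text
t 2.40 p [0.6147 0.2643 0.1535] yaw_y 103.99 z [-0.0047 -0.0021 -1.    ] F [-0.3327 -1.2735 -0.0084] M [-0.0339  0.0261  0.051 ] g 0.402 q [-0.5321  0.5437  0.0468  1.6386 -0.0299  0.9651  1.3402]
tool shift cm [-0.2773 -0.0765 11.2483] rz -0.005699998936108841
```

View pics/ab.png

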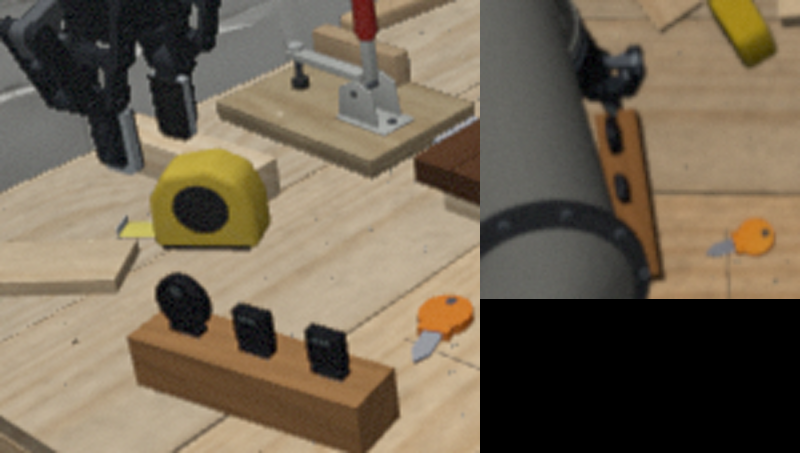

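Picture 4 shows the hand above the block, fingers around crop (150,140). All three keys still stand as before. I'll check the TCP projection against the image while descending.

move_arm --commands "0.4 -0.1 0 1 0 0 0;0.4 -0.1 0 1.5 0 0 0;0.4 0 0 1.5 0 0 0;0.4 0 0 1.5 0 0 0;0.4 0 0 0.5 0 0 0;0.4 0 0 0 0 0 0;0.4 0 0 0 0 0 0"

```text
t: 2.98
eef_pos: [0.6188, 0.266, 0.097]
tool_rot: [0.0, -0.121, 0.993, 0.0]
contact_force: [-0.0, 0.0, 0.3]
gripper_width: 0.396
```

```bash
python3 - <<'E'
from s import *
S=Cam("scene");st([.617,.264,.041],104)
o=bot.get_obs(); print("tcp px",S.px([o["eef_pos"]]),"key",S.px([[.617,.264,.057],[.617,.264,.075]]))
cv2.imwrite("pics/d.png",cv2.resize(S.img[230:370,80:240],(640,560),interpolation=cv2.INTER_CUBIC)[:,:,::-1])
E
```

```text
t 3.03 p [0.6191 0.2662 0.0975] yaw_y 103.88 z [ 0.0017  0.0008 -1.    ] F [ 0.4585 -0.1432  0.0623] M [0.051 0.027 0.05 ] g 0.400 q [-0.5288  0.611   0.043   1.6681 -0.0323  0.8614  1.3406]
tool shift cm [ 0.2632 -0.1617  5.6467] rz -0.11566321325074114
tcp px [[142.1641 290.5271]] key [[148.6405 312.4533]
 [146.7076 302.7664]]
```

View pics/d.png

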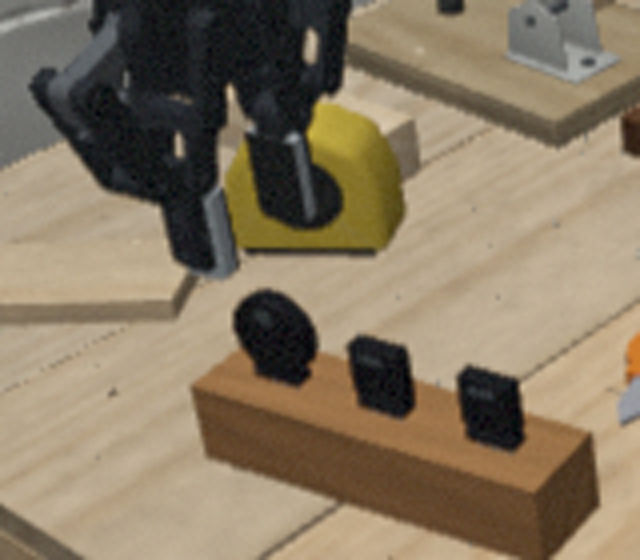

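The fingertips straddle the round bow. Their midpoint is at crop (257,247), and the projected TCP is at (248,242), so they agree. Descending and gripping.

move_arm --commands "0.4 0.13 -0.08 0.5 0 0 0;0.4 0.1 -0.08 1 0 0 0;0.4 0 0 1 0 0 0;0.4 0 0 1 0 0 0;0.4 0 0 1 0 0 0;0.4 0 0 1 0 0 0;0.4 0 0 0.1 0 0 0;0.4 0 0 0 0 0 0;0.4 0 0 0 0 0 0"

```text
t: 3.78
eef_pos: [0.6166, 0.2636, 0.0402]
tool_rot: [0.0, -0.121, 0.993, -0.0]
contact_force: [0.7, 0.4, 0.4]
gripper_width: 0.399
```

```bash
python3 s.py .617 .264 .041 104
```

```text
t 3.78 p [0.6166 0.2636 0.0402] yaw_y 103.93 z [ 0. -0. -1.] F [0.6516 0.3673 0.3665] M [ 0.0041  0.0048 -0.0323] g 0.399 q [-0.5229  0.6805  0.0369  1.6993 -0.0336  0.7624  1.344 ]
tool shift cm [-0.0481  0.0243 -0.079 ] rz -0.06704376129374623
```

move_arm --commands "0 0 0 0 0 0 0;0 0 0 0 0 0 0;0 0 0 0 0 0 0;0 0 0 0 0 0 0;0 0 0 0 0 0 0;0 0 0 0 0 0 0;0 0 0 0 0 0 0;0 0 0 0 0 0 0" --force 90

```text
t: 4.45
eef_pos: [0.617, 0.2639, 0.0411]
tool_rot: [0.001, -0.121, 0.993, 0.0]
contact_force: [-1.7, 0.5, 6.4]
gripper_width: 0.093
```

```bash
python3 s.py .617 .264 .041 104
```

```text
t 4.45 p [0.617  0.2639 0.0411] yaw_y 103.93 z [ 0.0012  0.0007 -1.    ] F [-1.6553  0.4914  6.4384] M [-0.1089  0.1166 -0.0228] g 0.093 q [-0.5229  0.6793  0.0369  1.6989 -0.0336  0.7626  1.344 ]
tool shift cm [-0.001   0.0132  0.0118] rz -0.067225773508369
```

move_arm --commands "0 0 0 -0.7 0 0 0;0 0 0 -1 0 0 0;0 0 0 -1 0 0 0;0 0 0 -1 0 0 0;0 0 0 -1.4 0 0 0;0 0 0 -1.6 0 0 0;0 0 0 -1.6 0 0 0;0 0 0 -1.6 0 0 0;0 0 0 -0.6 0 0 0;0 0 0 0 0 0 0;0 0 0 0 0 0 0"

```text
t: 5.37
eef_pos: [0.6164, 0.2636, 0.1456]
tool_rot: [0.0, -0.121, 0.993, 0.0]
contact_force: [-0.4, 0.1, -1.1]
gripper_width: 0.094
```

```bash
python3 s.py .513 -.0697 .14 104
```

```text
t 5.37 p [0.6164 0.2636 0.1456] yaw_y 103.94 z [ 0.0004  0.0003 -1.    ] F [-0.4012  0.1313 -1.1345] M [-0.0113 -0.0506  0.0155] g 0.094 q [-0.5305  0.5514  0.0473  1.6458 -0.0306  0.9446  1.3418]
tool shift cm [ 18.0625 -29.8606   0.5478] rz -0.06319062779721207
```

move_arm --commands "0 1.5 -2.49 0 0 0 0;0 1.5 -2.49 0 0 0 0;0 1.5 -2.49 0 0 0 0;0 1.5 -2.49 0 0 0 0;0 1.5 -2.49 0 0 0 0;0 1.5 -2.49 0 0 0 0;0 1.5 -2.49 0 0 0 0;0 1.5 -2.49 0 0 0 0;0 1.5 -2.49 0 0 0 0;0 1.5 -2.49 0 0 0 0;0 1.5 -2.49 0 0 0 0;0 1.5 -2.49 0 0 0 0"

```text
t: 6.37
eef_pos: [0.5123, -0.071, 0.1443]
tool_rot: [-0.001, -0.121, 0.993, 0.0]
contact_force: [1.3, 0.0, -0.4]
gripper_width: 0.091
```

move_arm --commands "0 0 0 0 0 0 7;0 0 0 0 0 0 7;0 0 0 0 0 0 7;0 0 0 0 0 0 7;0 0 0 0 0 0 7;0 0 0 0 0 0 7;0 0 0 0 0 0 7;0 0 0 0 0 0 7;0 0 0 0 0 0 7;0 0 0 0 0 0 7;0 0 0 0 0 0 7;0 0 0 0 0 0 7"

```text
t: 7.37
eef_pos: [0.5128, -0.0697, 0.1443]
tool_rot: [-0.001, 0.576, 0.817, -0.001]
contact_force: [-1.0, -0.5, -0.3]
gripper_width: 0.091
```

move_arm --commands "0 0 0 0 0 0 7;0 0 0 0 0 0 7;0 0 0 0 0 0 2;0 0 0 0 0 0 0;0 0 0 0 0 0 0"

```text
t: 7.78
eef_pos: [0.5131, -0.0696, 0.1446]
tool_rot: [-0.0, 0.682, 0.732, -0.001]
contact_force: [0.4, -0.8, -0.1]
gripper_width: 0.092
```

```bash
python3 - <<'E'
from s import *
S=Cam("scene");T=Cam("top");st([.513,-.0697,.1],4)
o=bot.get_obs();p=np.array(o["eef_pos"])
q=[p+[0,0,.005],p+[0,0,-.023],[.513,-.0697,.06],[.513,-.0697,.057]]
print(S.px(q).round(1),T.px(q).round(1))
a=cv2.resize(S.img[190:300,270:400],None,fx=3.6,fy=3.6,interpolation=cv2.INTER_CUBIC)
b=cv2.resize(T.img[190:285,270:380],None,fx=3,fy=3,interpolation=cv2.INTER_CUBIC)
W=np.zeros((400,800,3),np.uint8); W[:a.shape[0],:a.shape[1]]=a; W[:b.shape[0],470:470+b.shape[1]]=b
cv2.imwrite("pics/e.png",W[:,:,::-1])
E
```

```text
t 7.88 p [ 0.5133 -0.0697  0.1449] yaw_y 4.02 z [-0.0009 -0.0001 -1.    ] F [ 0.4249 -0.0467 -0.602 ] M [-0.022  -0.0249 -0.0084] g 0.092 q [-0.3888  0.3559  0.4955  2.0363 -0.232   0.8037  0.3129]
tool shift cm [ 0.0033 -0.0278  4.4858] rz 0.015878919319732177
[[331.5 206.5]
 [331.4 220.4]
 [331.2 249.7]
 [331.2 251.1]] [[323.3 243. ]
 [323.1 245.4]
 [322.9 250.5]
 [322.9 250.7]]
```

View pics/e.png

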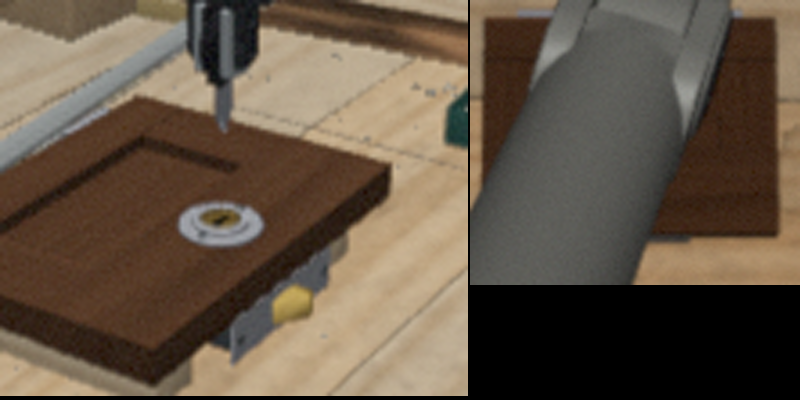

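Picture 6 shows the key upright in the grip, blade tip at crop (224,133) → image (332.2,226.9). The plug centre is at crop (218,215) → (330.6,249.7). The tip lies 33 mm below the TCP, since the key origin is 5 mm below it. I'll lower to just above the face and measure the tip against the slot there.

move_arm --commands "0 0 0 1 0 0 0;0 0 0 1 0 0 0;0 0 0 1 0 0 0;0 0 0 1 0 0 0;0 0 0 0.2 0 0 0;0 0 0 0 0 0 0;0 0 0 0 0 0 0"

```text
t: 8.47
eef_pos: [0.5136, -0.0699, 0.103]
tool_rot: [-0.0, 0.682, 0.731, -0.0]
contact_force: [-0.4, 0.5, 0.2]
gripper_width: 0.092
```

```bash
python3 - <<'E'
from s import *
st([.513,-.0697,.1],4)
ims=[]
for _ in range(4): S=Cam("scene"); ims.append(S.img.astype(float))
st()
I=np.mean(ims,0).clip(0,255).astype(np.uint8)
p=np.array(bot.get_obs()["eef_pos"])
print(S.px([p+[0,0,-.005],p+[0,0,-.033],[.513,-.0697,.06],[.513,-.0697,.057]]).round(1))
cv2.imwrite("pics/f.png",cv2.resize(I[215:265,300:360],(720,600),interpolation=cv2.INTER_CUBIC)[:,:,::-1]); np.save("f.npy",I)
h=cv2.cvtColor(I,cv2.COLOR_RGB2HSV)
m=((h[...,1]>90)&(h[...,2]>70)); m[:238]=0;m[268:]=0;m[:,:315]=0;m[:,348:]=0
ys,xs=np.nonzero(m); print("brass",xs.min(),xs.max(),ys.min(),ys.max(),xs.mean(),ys.mean(),len(xs))
print(I[222:256,322:342].mean(2).astype(int))
E
```

```text
t 8.47 p [ 0.5136 -0.0699  0.103 ] yaw_y 3.92 z [-0.0006 -0.0002 -1.    ] F [-0.3943  0.5072  0.2076] M [-0.0265  0.0634 -0.0215] g 0.092 q [-0.3558  0.4228  0.4621  2.064  -0.2823  0.7153  0.3547]
tool shift cm [ 0.0244 -0.0591  0.3027] rz -0.07684620585001767
t 8.67 p [ 0.5141 -0.0698  0.1037] yaw_y 3.94 z [ 0.001   0.0001 -1.    ] F [-0.8161  0.0838  0.2882] M [ 0.0226 -0.0549  0.0628] g 0.095 q [-0.3563  0.4215  0.4624  2.0636 -0.2823  0.7153  0.3547]
[[331.  231.4]
 [330.8 244.6]
 [331.2 249.7]
 [331.2 251.1]]
brass 315 347 238 267 330.12762762762765 252.31981981981983 666
[[ 34  64  96  46  22  23  23  20  48 101 103  92  53  33  30  26  25  23
   42 123]
 [ 31  65  91  41  18  22  22  18  49 101 105  92  51  29  31  27  21  23
   46 126]
 [ 36  62  90  41  17  21  22  15  50 100 103  93  54  32  31  26  26  31
   44 119]
 [ 44  69  88  37  15  23  21  17  54 100 104  91  47  28  33  27  35  42
   34  85]
 [ 55  71  93  43  13  19  16  16  51 101 104  92  48  30  29  25  32  35
   36  57]
 [ 59  80 101  55  22  12  18  15  53 100 104  92  49  31  25  23  27  34
   48  57]
 [ 60
[... 1675 characters left out ...]
 105  98
   71  61]
 [128 160 160 153 145 117  97  84  81  81 100  90 102 127 136 126 157 147
  105  73]
 [156 158 158 133  91  73  72  69  73  71  74  71  86  84 112 161 162 160
  145 118]
 [158 147 156 111  76  71  75  76  70  46  37  54  78  69  90 154 166 162
  160 158]
 [153 134 155 134 100  83  77  56  26  28  61  78  81  87 110 153 151 153
  158 158]
 [158 139 144 156 137 120 108  80  64  77 101 103 111 123 141 147 121 139
  157 159]
 [159 155 131 140 148 153 149 133 128 133 140 137 141 152 142 119 125 153
  158 156]
 [158 161 155 113  99 125 145 149 153 156 158 148 135 122 120 133 153 159
  157 144]
 [146 158 148 109 100 129 136 133 129 130 132 138 139 145 154 158 157 153
  135  95]]
```

View pics/f.png

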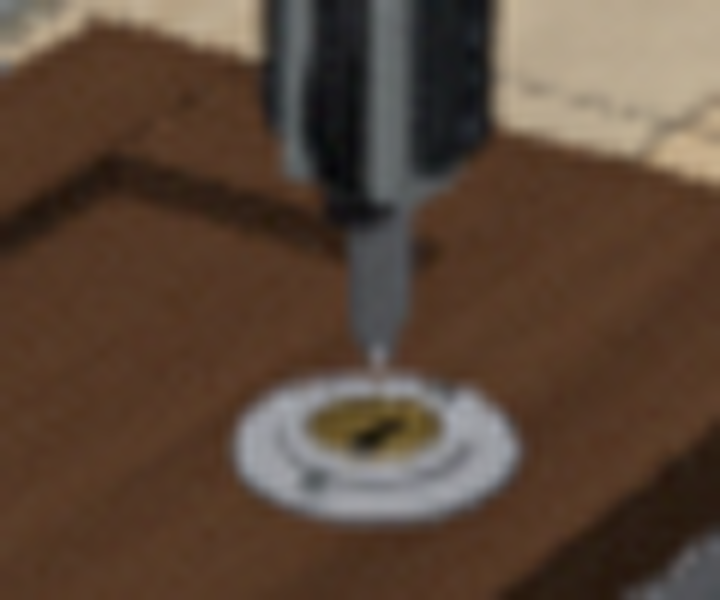

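Picture 7 shows the blade tip at image (331.0,244.7), directly over the slot at (330.8,250.3). A true vertical drop of 10–11 mm predicts (0.05, -5.0) px between them, so the alignment is within about 1 mm. Going in slowly.

move_arm --commands "0 0 0 0.3 0 0 0;0 0 0 0.3 0 0 0;0 0 0 0.3 0 0 0;0 0 0 0.3 0 0 0;0 0 0 0.2 0 0 0;0 0 0 0.2 0 0 0;0 0 0 0 0 0 0" --force 110

```text
t: 9.25
eef_pos: [0.5134, -0.0697, 0.0868]
tool_rot: [-0.0, 0.682, 0.731, -0.0]
contact_force: [0.7, 0.9, 0.1]
gripper_width: 0.089
```

```bash
python3 s.py .513 -.0697 .065 4
```

```text
t 9.25 p [ 0.5134 -0.0697  0.0868] yaw_y 3.94 z [-0.0008 -0.0001 -1.    ] F [0.7427 0.9055 0.1279] M [ 0.0246 -0.042  -0.0052] g 0.089 q [-0.3418  0.4492  0.4463  2.0732 -0.3019  0.6816  0.3713]
tool shift cm [ 0.0066 -0.0364  2.1813] rz -0.06357361125185435
```

The tip is 6 mm below the face with no side force, so it is in the slot. Pushing on with small wiggles.

move_arm --commands "0 0 0 0.25 0 0 1.5;0 0 0 0.25 0 0 -3;0 0 0 0.25 0 0 3;0 0 0 0.25 0 0 -3;0 0 0 0.25 0 0 3;0 0 0 0.25 0 0 -1.5;0 0 0 0 0 0 0"

```text
t: 9.83
eef_pos: [0.5142, -0.0692, 0.0722]
tool_rot: [0.0, 0.681, 0.732, 0.0]
contact_force: [2.1, 1.8, -2.2]
gripper_width: 0.088
```

```bash
python3 s.py .513 -.0697 .065 4
```

```text
t 9.83 p [ 0.5142 -0.0692  0.0722] yaw_y 4.08 z [ 0.0007  0.0003 -1.    ] F [ 2.0734  1.8457 -2.222 ] M [ 0.376  -0.3561 -0.008 ] g 0.088 q [-0.328   0.4738  0.4296  2.0795 -0.32    0.6501  0.3881]
tool shift cm [-0.0375 -0.1216  0.7184] rz 0.08062316011674397
```

move_arm --commands "0 0 0 0.2 0 0 1.5;0 0 0 0.2 0 0 -3;0 0 0 0.2 0 0 3;0 0 0 0.2 0 0 -3;0 0 0 0.1 0 0 3;0 0 0 0.1 0 0 -1.5;0 0 0 0 0 0 0"

```text
t: 10.42
eef_pos: [0.5144, -0.0692, 0.0645]
tool_rot: [-0.0, 0.682, 0.731, 0.001]
contact_force: [-7.4, 4.4, 29.1]
gripper_width: 0.086
```

```bash
python3 s.py .513 -.0697 .065 4
```

```text
t 10.42 p [ 0.5144 -0.0692  0.0645] yaw_y 3.98 z [ 0.0011  0.0022 -1.    ] F [-7.4184  4.3793 29.0764] M [0.8874 1.6693 0.0015] g 0.086 q [-0.3186  0.4868  0.42    2.0823 -0.3315  0.6347  0.397 ]
tool shift cm [-0.0352 -0.1421 -0.0496] rz -0.01635110638639503
```

F_z rises to 29 N with the TCP at 64.5 mm (expected 65), so the key has seated. One firm wiggle more, then a look.

move_arm --commands "0 0 0 0.15 0 0 2;0 0 0 0 0 0 -4;0 0.05 0 0 0 0 4;0 -0.1 0 0 0 0 -4;0 0.05 0 0 0 0 2;0 0 0 -0.1 0 0 0;0 0 0 0 0 0 0"

```text
t: 11.0
eef_pos: [0.5141, -0.0694, 0.0643]
tool_rot: [-0.0, 0.683, 0.731, 0.001]
contact_force: [-9.9, 3.6, 32.7]
gripper_width: 0.087
```

```bash
python3 - <<'E'
from s import *
S=Cam("scene");st([.513,-.0697,.065],4)
print(S.px([[.5144,-.0692,.060],[.5144,-.0692,.066]]))
cv2.imwrite("pics/g.png",cv2.resize(S.img[215:295,300:380],(600,600),interpolation=cv2.INTER_CUBIC)[:,:,::-1])
E
```

```text
t 11.05 p [ 0.5141 -0.0694  0.0643] yaw_y 3.91 z [ 0.001   0.0023 -1.    ] F [-8.3578  3.7944 32.8304] M [0.8326 2.008  0.0371] g 0.084 q [-0.3182  0.4869  0.4198  2.0829 -0.3319  0.6341  0.3965]
tool shift cm [-0.0253 -0.1123 -0.0734] rz -0.08821316647802746
[[330.4699 249.633 ]
 [330.4971 246.8704]]
```

View pics/g.png

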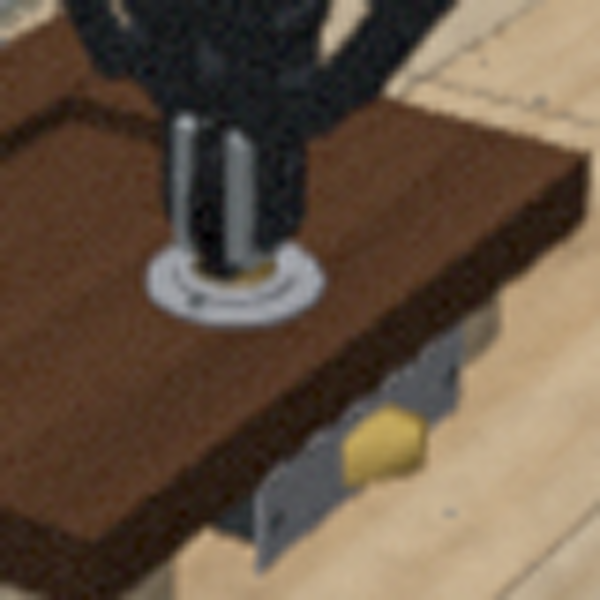

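Picture 8 shows the shoulder seated on the plug at crop (230,268) and the bolt still thrown at (385,447). I'll ease the side load slightly and turn clockwise (+rz).

move_arm --commands "0 0 -0.06 0 0 0 4;0 0 0 0 0 0 5;0 0 0 0 0 0 5;0 0 0 0 0 0 5;0 0 0 0 0 0 5;0 0 0 0 0 0 5;0 0 0 0 0 0 0"

```text
t: 11.63
eef_pos: [0.5141, -0.0696, 0.0643]
tool_rot: [-0.0, 0.845, 0.535, 0.001]
contact_force: [-7.4, 3.0, 32.3]
gripper_width: 0.086
```

```bash
python3 s.py .513 -.0697 .065 4
```

```text
t 11.63 p [ 0.5141 -0.0696  0.0643] yaw_y -25.34 z [ 0.002   0.0021 -1.    ] F [-7.4255  2.9782 32.3136] M [0.8197 1.7303 0.0102] g 0.086 q [-0.4225  0.5152  0.5583  2.0899 -0.4488  0.6516 -0.0018]
tool shift cm [-0.0554 -0.0985 -0.0722] rz -29.34199156738211
```

move_arm --commands "0 0 0 0 0 0 6;0 0 0 0 0 0 6;0 0 0 0 0 0 6;0 0 0 0 0 0 6;0 0 0 0 0 0 6;0 0 0 0 0 0 6;0 0 0 0 0 0 6;0 0 0 0 0 0 6;0 0 0 0 0 0 6;0 0 0 0 0 0 3;0 0 0 0 0 0 0"

```text
t: 12.55
eef_pos: [0.5142, -0.0701, 0.0643]
tool_rot: [-0.001, 0.998, 0.067, 0.001]
contact_force: [-8.0, 3.6, 35.5]
gripper_width: 0.086
```

```bash
python3 - <<'E'
from s import *
S=Cam("scene");st([.513,-.0697,.065],4)
I=np.hstack([np.load("f.npy")[215:295,315:375],S.img[215:295,315:375]])
cv2.imwrite("pics/i.png",cv2.resize(I,(800,533),interpolation=cv2.INTER_CUBIC)[:,:,::-1])
E
```

```text
t 12.60 p [ 0.5142 -0.0701  0.0643] yaw_y -82.14 z [ 0.0022  0.0021 -1.    ] F [-8.4439  3.3817 34.7   ] M [0.9172 1.8231 0.0479] g 0.087 q [-0.6066  0.6059  0.8225  2.1001 -0.6868  0.723  -0.7653]
tool shift cm [-0.1142 -0.0557 -0.0654] rz -86.14112530895818
```

View pics/i.png

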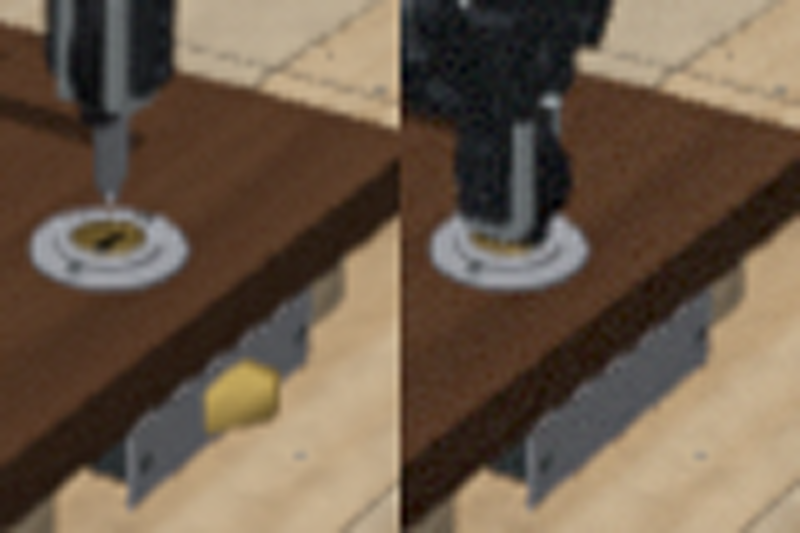

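Picture 9 compares before (left, bolt at (243,397)) with now (right): no brass shows outside the plate. The key has turned 86°. With up to 11° of lag possible, I'll add a few degrees while watching the moment, and ease the push a little.

move_arm --commands "0 0 0 -0.06 0 0 3;0 0 0 0 0 0 2;0 0 0 0 0 0 2;0 0 0 0 0 0 0;0 0 0 0 0 0 0"

```text
t: 13.02
eef_pos: [0.5141, -0.0701, 0.0645]
tool_rot: [-0.001, 1.0, 0.008, 0.001]
contact_force: [-5.8, 3.5, 27.1]
gripper_width: 0.089
```

```bash
python3 - <<'E'
from s import *
ims=[]
for _ in range(4): S=Cam("scene"); st([.513,-.0697,.065],4); ims.append(S.img.astype(float))
I=np.mean(ims,0).clip(0,255).astype(np.uint8)
cv2.imwrite("pics/j.png",cv2.resize(I[235:295,320:380],(600,600),interpolation=cv2.INTER_CUBIC)[:,:,::-1])
h=cv2.cvtColor(I,cv2.COLOR_RGB2HSV)[262:288,335:366]; print("brass px",((h[...,1]>100)&(h[...,2]>120)).sum())
E
```

```text
t 13.07 p [ 0.5141 -0.0702  0.0645] yaw_y -89.09 z [ 0.0021  0.0017 -1.    ] F [-5.778   2.6316 26.2703] M [0.7248 1.3605 0.0727] g 0.086 q [-0.627   0.6203  0.8538  2.1013 -0.7151  0.7355 -0.8598]
tool shift cm [-0.1057 -0.0476 -0.0532] rz -93.09496256543706
t 13.12 p [ 0.5141 -0.0701  0.0645] yaw_y -89.09 z [ 0.0021  0.0018 -1.    ] F [-6.4738  2.011  27.1823] M [0.7543 1.476  0.1083] g 0.089 q [-0.6269  0.6202  0.8537  2.1013 -0.7151  0.7355 -0.8598]
tool shift cm [-0.1054 -0.0448 -0.0522] rz -93.09369008979577
t 13.17 p [ 0.5141 -0.0702  0.0645] yaw_y -89.10 z [ 0.0021  0.0018 -1.    ] F [-5.6749  2.2482 28.1616] M [ 0.7432  1.3998 -0.0066] g 0.087 q [-0.6268  0.6202  0.8537  2.1013 -0.7151  0.7354 -0.8598]
tool shift cm [-0.1053 -0.0474 -0.0527] rz -93.0959909510961
t 13.22 p [ 0.5141 -0.0702  0.0645] yaw_y -89.09 z [ 0.0022  0.0018 -1.    ] F [-5.5232  2.0392 27.5025] M [0.7461 1.3594 0.0792] g 0.087 q [-0.6268  0.6202  0.8537  2.1013 -0.7151  0.7354 -0.8598]
tool shift cm [-0.1096 -0.0477 -0.0515] rz -93.09438266286463
brass px 0
```

View pics/j.png

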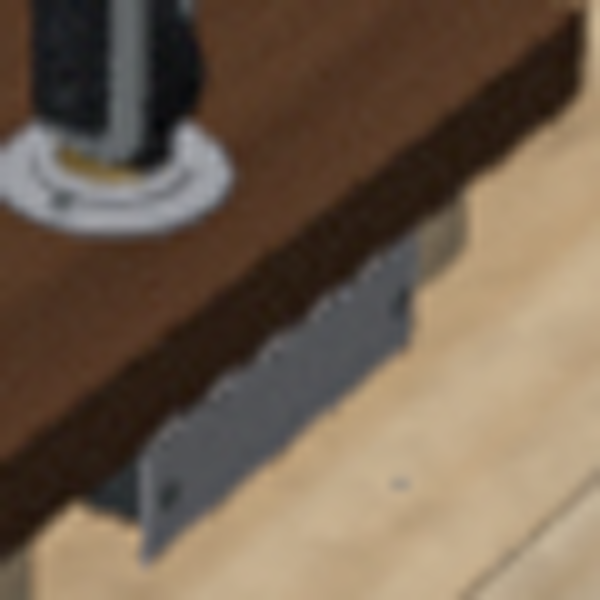

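Picture 10 shows no brass beyond the plate (0 brass pixels). At 93°, even the worst-case lag of 0.2 rad leaves the plug at 1.42 rad. The moment is about 0.07 N m, which is the spring and not the stop. I'll add 2° for margin against yaw error, then hand in.

move_arm --commands "0 0 0 0 0 0 2;0 0 0 0 0 0 0;0 0 0 0 0 0 0;0 0 0 0 0 0 0;0 0 0 0 0 0 0;0 0 0 0 0 0 0"

```text
t: 13.72
eef_pos: [0.5141, -0.0701, 0.0645]
tool_rot: [-0.001, 1.0, -0.01, 0.001]
contact_force: [-5.8, 1.5, 27.9]
gripper_width: 0.09
```

```bash
python3 - <<'E'
from s import *
for _ in range(4):
    S=Cam("scene")
st([.513,-.0697,.065],4)
h=cv2.cvtColor(S.img,cv2.COLOR_RGB2HSV); b=h[262:288,335:366]; print("brass px",((b[...,1]>100)&(b[...,2]>120)).sum())
m=(h[290:375,120:235,2]<55).astype(np.uint8)
print("black blobs",[(s[4],c.round(1)+[120,290]) for s,c in zip(*cv2.connectedComponentsWithStats(m)[2:]) if 100<s[4]<2000])
E
```

```text
t 13.92 p [ 0.5141 -0.0701  0.0645] yaw_y -91.10 z [ 0.0021  0.0019 -1.    ] F [-5.3055  2.5824 27.3822] M [0.7173 1.3868 0.0836] g 0.091 q [-0.6324  0.6245  0.8626  2.1016 -0.7235  0.7392 -0.8867]
tool shift cm [-0.106  -0.0414 -0.0523] rz -95.09572081219603
brass px 0
black blobs [(np.int32(229), array([175. , 323.6])), (np.int32(242), array([202.5, 331.8]))]
```

The state is stable, the grip holds, and both square keys are where they were.

```bash
python3 -c "
from station import bot
print(bot.hand_in())"
```

```text
the job is handed in; nothing more can be done
None
```

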